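Set out the bench for the next bias check

ROBOT

A 6-joint arm with a two-finger parallel gripper is mounted at the origin on the work surface. World frame = base frame: x ahead of the robot, y to its left, z up, the work surface at z = 0. Lengths are in mm, angles in rad, forces in N, time in s.
With the tool pointing down it reaches from about 350 to 975 mm from the base axis. Payload 7.1 kg.
Tool frame: the origin (TCP) lies midway between the tips of the shut fingers; the grasp point (between the pads) lies 19 mm behind it (ctrl.grasp_offset is the distance from the TCP to the grasp point, in mm); z points along the fingers, y is the line along which they close (so a half turn about z gives the same grasp; the last joint's range is limited). The gripper opens to 88 mm and grips with 3 to 60 N. Pads are 20 mm wide; open, the fingers measure 115 mm over their backs; the gripper's body (75 mm by 178 mm) begins 61 mm behind the grasp point.
Start: joints at [-1.291, 0.423, 1.63, -0, 1.089, -0.019], TCP at [184.001, -597.284, 222.675] pointing down, gripper open.
Joint ranges: [-3, 3], [-0.9, 2.11], [0.09, 2.58], [-1.31, 4.45], [0.11, 2.69], [-2.54, 2.54]. Speed limits (rad/s): [2.39, 2.39, 3.01, 3.14, 3.14, 3.14].

INTERFACE

Orientations are given as a rotation vector (axis times angle).
In Python, from workcell import sensors, viewer, ctrl gives the robot as it stands. The module is installed in compiled form; this text tells all that it offers.
- The arm moves only by the shell command python3 -m handwheel 'ROWS'. ROWS is JSON, a list of rows, each a list of 7 numbers: the shift along the tool's x, y, z in mm, then the turn, a rotation vector about the tool's x, y, z in rad, then the closure, from 0 (fully open) to 1 (shut). In form: [[x, y, z, rx, ry, rz, jaw], ...]. A call has 1 to 10 rows; each row shifts and turns the commanded pose from where the row before left it, along the tool's axes as they then stand; what a row does not reach is not made up. A row lasts 1/8 s, in which the tool goes at most 62.5 mm and 10.7 degrees, less where a joint would pass 70% of its speed; a pose out of reach is approached as far as the arm can. A call is refused whole if a number of a shift passes 62.5 or a number of a turn 0.188, either way. A call with a gripper value outside its range is refused whole. The fingers move at their own pace and stop on an object; the grip force is fixed at half the most. Time passes only in rows, so rows that do not move let the fingers close. It gives the time, the measured TCP pose, the force, the opening and the grip force at its end, in the units of the state.
- sensors.get_obs(): the state, without advancing time (a new reading comes with each control period).
- viewer.get_image(name): name is "side" or "top"; returns a dict with "frame" (400x640x3 uint8, blue, green, red), "fov_y" (degrees; the focal length in pixels is half the picture's height over the tangent of half this angle, whatever the lens; pixels are square), "cx", "cy" (the principal point, pixels), "R" (3x3) and "t" (3): a world point X has camera coordinates R X + t. Camera axes: x right, y down, z forward; pixel columns grow to the right and rows downward; lengths in mm; the calibration is good to about 2 mm. A picture is of the moment at which its call begins. There is no depth.
- ctrl.close_job(): hands the job in; it is judged then, once.
The state is a dict: "t": time; "qpos": joint angles; "qvel": joint speeds; "joint_torque": joint torques, N m; "ee_pos": TCP position; "orientation": TCP orientation; "ft_force": force on the tool from outside, world axes, zero at the start; "moment": the same for the moment, N m; "width": finger opening in mm; "grasp_force": force on a finger pad.
Only numpy, scipy, OpenCV 4.12 (cv2) and the standard library are available. Lean on these libraries where they do the work, as an engineer would, in place of code of your own. Each camera call takes 0.05 s, during which the arm holds its last target. There are 200 camera calls.

TASK

Set out the bench for the next bias check: lay the aluminium axle collar flat midway between the black bowl that stands alone and the test spindle, and rest the white jack on top of it, in its bore. Stand the green chock on its base squarely behind the bowl (away from the robot) and stand the bayonet plug upright squarely in front of the spindle (towards the robot), each 12 cm centre to centre and at a right angle to the line from bowl to spindle. Leave the brass weight and the small dark steel ring where they are.

Things in the scene. Friction and masses are not known exactly. Their poses are not given: they have to be found in the camera images.
- bowl: black lawn bowl standing alone (the pair on a plywood rack at the back are spares, no part of the job), fixed to the bench on a small rubber seat: 116 mm diameter, 100 mm wide along its y axis (between the grey side discs), top 118 mm above the bench. Origin on the bench under its centre. Its y axis lies along the line from bowl to spindle (the spindle may be on either side, +y or -y), its x axis points away from the robot, within 0.07 rad of world x.
- spindle: stainless test spindle, fixed upright on the bench: round foot 76 mm diameter and 12 mm thick, 32 mm pillar, 48 mm cup-like bayonet socket at the top, 98 mm tall. Origin on the bench on its axis; axes parallel to the bowl's. Bowl and spindle centres are 310 mm apart and may be swapped left and right.
- collar: aluminium axle collar, a plain ring lying flat: 56 mm outside diameter, 36 mm bore, 20 mm high, 75 g. Origin at the centre of its underside, z up along its axis.
- jack: white nylon jack, a ball of 63.5 mm diameter, about 250 g, at first on a low black rubber ring (50 mm diameter, 12 mm high, fixed to the bench) that stays there. Origin at the ball's centre, at first 37 mm above the bench; when seated on the collar's bore the centre is 46 mm above the collar's underside.
- chock: green wedge-shaped chock, 70 mm long (x), 44 mm wide (y, flat parallel sides), rising from 12 mm high at its -x end to 40 mm high at its +x end (the top 22 mm of length is level), about 0.12 kg. Origin at the centre of its underside. It may finally point any way, flat on its base.
- plug: stainless bayonet plug standing upright: round base 36 mm diameter and 30 mm high, above it a 22 mm neck to 52 mm height with a cross pin 32 mm long along x at 45 mm height, about 0.22 kg. Origin at the centre of its underside.
- weight: brass check weight standing between robot and the middle of the layout, 32 mm diameter, 40 mm tall, loose; to be left alone. Origin at the centre of its underside.
- washer: small dark steel ring lying behind the middle of the layout, 36 mm outside diameter, 10 mm high, loose; not the axle collar; to be left alone. Origin at the centre of its underside.
Things that resemble listed ones, but are neither listed nor needed, are in the scene too. What is meant by the collar is not blue or orange, and is the smaller of those in its own colour.

How it is judged:
By the outcome, as a careful person would: the job done as asked, in the order asked, and still so for the second after the job is handed in, with the robot touching nothing.
It also fails if it takes over 125 s, if anything falls off the work surface, if the arm or the gripper's body presses on something with over 40 N, if the wrist force passes 120 N, or if a joint passes its speed limit or range.

## Working session

There is one attempt and no reset: what is moved stays moved. The work goes in short steps, Python scripts to look and compute and a shell command to move; the robot and the scene stay as the last step left them, time stands still between calls to the robot, and variables do not carry over. Pictures are saved under pics/ and viewed, at most 14 in all, crops included, and the job is handed in when it is done.

```bash
mkdir -p pics; ls
cat > h.py <<'E'
import numpy as np, cv2
from workcell import sensors, viewer, ctrl
def grab(n,save=None):
    d=viewer.get_image(n)
    if save: cv2.imwrite(f'pics/{save}.png',d['frame'])
    return d
def ray(d,u,v):
    f=d['frame'].shape[0]/2/np.tan(np.radians(d['fov_y'])/2)
    R=np.array(d['R']);t=np.array(d['t'])
    return -R.T@t, R.T@np.array([(u-d['cx'])/f,(v-d['cy'])/f,1.])
def onplane(d,u,v,z):
    c,r=ray(d,u,v); return c+r*(z-c[2])/r[2]
def proj(d,X):
    f=d['frame'].shape[0]/2/np.tan(np.radians(d['fov_y'])/2)
    p=np.array(d['R'])@np.array(X,float)+np.array(d['t']); return p[:2]/p[2]*f+[d['cx'],d['cy']]
E
python3 - <<'E'
from h import *
for n in('top','side'):
    d=grab(n,n+'0'); print(n,d['fov_y'],d['cx'],d['cy'],np.round(ray(d,d['cx'],d['cy']),2).tolist(),[k for k in d])
    np.set_printoptions(suppress=True,precision=3);print(d['R'])
print(sensors.get_obs())
E
```

```text
pics
top 49.37073569430562 318.67598185811175 198.28532890069948 [[366.47, -44.68, 1134.3], [0.1, -0.01, -0.99]] ['frame', 'fov_y', 'cx', 'cy', 'R', 't']
[[ 0.029 -1.     0.01 ]
 [-0.994 -0.03  -0.101]
 [ 0.102 -0.007 -0.995]]
side 46.776236499007275 323.88780541487705 194.7888100496428 [[-151.45, 644.76, 735.78], [0.56, -0.6, -0.57]] ['frame', 'fov_y', 'cx', 'cy', 'R', 't']
[[-0.733 -0.68  -0.007]
 [-0.386  0.424 -0.82 ]
 [ 0.56  -0.598 -0.573]]
{'t': 0.1, 'qpos': array([-1.291,  0.424,  1.631,  0.   ,  1.089, -0.019]), 'qvel': array([ 0.001, -0.001, -0.003,  0.   , -0.001, -0.001]), 'joint_torque': array([  0.002, -54.562, -27.432,   0.064,   0.019,  -0.   ]), 'ee_pos': array([ 183.861, -596.811,  221.984]), 'orientation': array([-3.105, -0.467,  0.   ]), 'ft_force': array([-0.09 , -0.296, -0.496]), 'moment': array([ 0.013, -0.023,  0.025]), 'grasp_force': 0.0, 'width': 87.99715093971547}
```

View pics/top0.png

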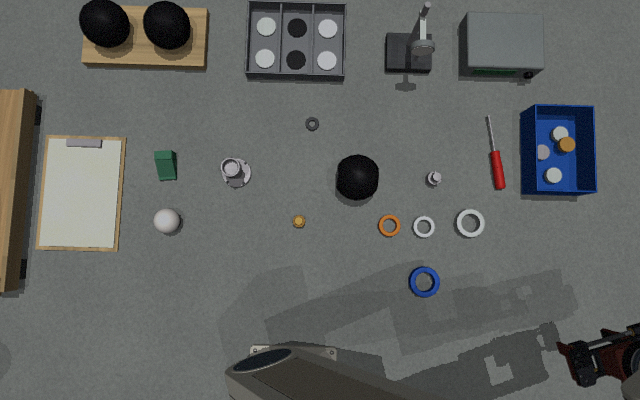

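View pics/side0.png

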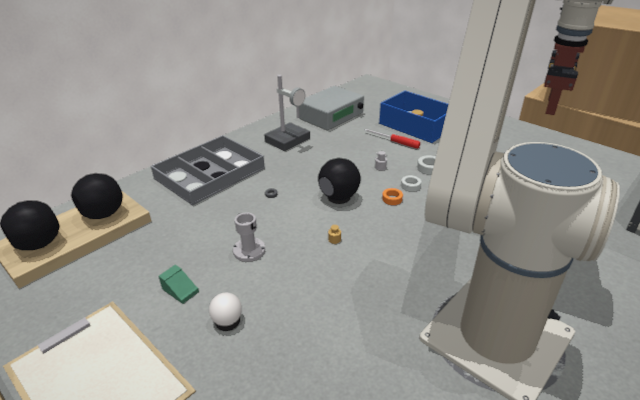

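Candidates for the collar in the top view: orange ring (389,226), blue ring (424,281), small silver ring (424,227), large silver ring (470,223). There is also the dark washer (312,124). By the description it is the small silver ring at (424,227). I'll check this in a close crop. The bowl is the lone one at (357,177) and the spindle is at (235,172).

Run:
```python
from h import *
im=cv2.imread('pics/top0.png')
a=cv2.resize(im[140:250,370:500],None,fx=4,fy=4,interpolation=cv2.INTER_CUBIC)
b=cv2.resize(im[140:250,145:260],None,fx=2.4,fy=4*110/110*1.0 and 2.4,interpolation=cv2.INTER_CUBIC)
c=np.zeros((440,a.shape[1]+b.shape[1],3),np.uint8);c[:,:a.shape[1]]=a;c[:b.shape[0],a.shape[1]:]=b
cv2.imwrite('pics/crop1.png',c);print(c.shape)
d=grab('top')
im=d['frame'].astype(int);hsv=cv2.cvtColor(d['frame'],cv2.COLOR_BGR2HSV).astype(int)
H,S,V=hsv[...,0],hsv[...,1],hsv[...,2]
def comp(m,x,y,r=30):
    w=np.zeros(m.shape,np.uint8);w[y-r:y+r,x-r:x+r]=1
    m=(m.astype(np.uint8)*w)
    n,l,s,c=cv2.connectedComponentsWithStats(m); k=1+np.argmax(s[1:,4])
    cs,_=cv2.findContours((l==k).astype(np.uint8),cv2.RETR_EXTERNAL,cv2.CHAIN_APPROX_NONE)
    h=cv2.convexHull(cs[0]); e=cv2.fitEllipse(cs[0]) 
    return s[k],e,c[k]
P=lambda u,v,z:onplane(d,u,v,z)[:2].round(1)
for nm,m,x,y,z,r in [('bowl',V<45,357,177,59,32),('collar',V>150,424,227,20,18),('big',V>150,470,223,20,20),('orange',(S>130)&(V>90),389,226,20,18),('jack',V>110,166,221,37,20),('chock',(S>70)&(H>50)&(H<95),165,165,20,25),('plug',V>110,434,179,40,15),('weight',S>90,299,221,40,15),('washer',V<62,312,124,10,12),('spfoot',V>110,235,172,12,22)]:
    s,e,c=comp(m,x,y,r); print(nm,s,np.round(e[0],1),np.round(e[1],1),c.round(1),'w',P(*e[0],z), 'mm/px',round((1134-z)/435,2))
```

```text
(440, 796, 3)
bowl [ 336  155   43   46 1576] [356.9 177.3] [42.6 45.5] [356.9 177.3] w [ 531.8 -146.6] mm/px 2.47
collar [414 216  21  21 175] [423.8 226.2] [19.9 20. ] [423.9 226.1] w [ 416.4 -324.4] mm/px 2.56
big [457 209  28  28 304] [470.3 222.6] [26.1 27.1] [470.2 222.6] w [ 429.3 -444. ] mm/px 2.56
orange [379 215  22  21 222] [389.1 225. ] [20.4 21.1] [389.1 225. ] w [ 417.  -235.4] mm/px 2.56
jack [146 201  32  31 505] [163.3 218.6] [25.4 29.8] [164.2 219.5] w [415.2 336. ] mm/px 2.52
chock [154 150  23  30 581] [165.6 164.2] [22.1 33.5] [165.7 164.4] w [556.8 345.2] mm/px 2.56
plug [426 164  23  30 288] [438.2 176.4] [18.7 27. ] [438.9 176.5] w [ 543.5 -355.7] mm/px 2.51
weight [293 215  12  13 121] [298.6 220.9] [11.2 11.9] [298.6 220.9] w [419.6  -4. ] mm/px 2.51
washer [306 122  13   9  25] [311.2 121.9] [13.4 16.2] [312.5 127.7] w [683.6 -27.4] mm/px 2.58
spfoot [213 150  44  44 869] [234.2 171.8] [36.1 46. ] [234.2 171.1] w [543.6 168.8] mm/px 2.58
```

View pics/crop1.png

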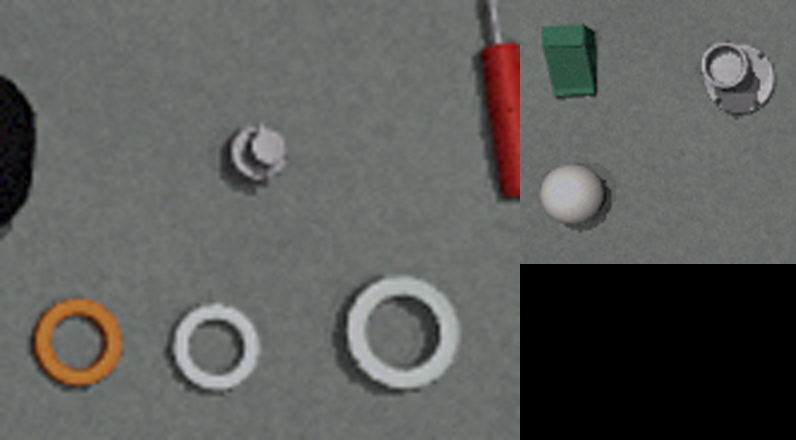

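The crop confirms it: the small silver ring at (424,226) is about 54 mm across, against about 70 mm for its larger twin at (470,222). The plug's base is near (432,179) with its shaft leaning up-right. The chock's tall end is at the top of the image (+x).

```bash
cat >> h.py <<'E'
def comp(m,x,y,r=30):
    w=np.zeros(m.shape,np.uint8);w[y-r:y+r,x-r:x+r]=1
    n,l,s,c=cv2.connectedComponentsWithStats(m.astype(np.uint8)*w); k=1+np.argmax(s[1:,4])
    cs,_=cv2.findContours((l==k).astype(np.uint8),cv2.RETR_EXTERNAL,cv2.CHAIN_APPROX_NONE)
    return s[k],cv2.fitEllipse(max(cs,key=len)),max(cs,key=len)[:,0]
def tri(*ds):
    A=np.zeros((3,3));b=np.zeros(3);L=[]
    for d,u,v in ds:
        c,r=ray(d,u,v);r/=np.linalg.norm(r);M=np.eye(3)-np.outer(r,r);A+=M;b+=M@c;L.append((c,M))
    X=np.linalg.solve(A,b); return X,[np.linalg.norm(M@(X-c)).round(1) for c,M in L]
E
python3 - <<'E'
from h import *
T=grab('top');Sd=grab('side')
def V(d):return cv2.cvtColor(d['frame'],cv2.COLOR_BGR2HSV)
hT,hS=V(T),V(Sd)
for nm,(x,y,r,t),(x2,y2,r2,t2),z in [('bowl',(357,177,32,-40),(339,181,32,-45),60),('collar',(424,227,18,150),(411,183,14,150),20),('jack',(166,221,20,135),(226,309,22,140),37),('big',(470,223,20,150),(428,164,14,150),20)]:
    f=lambda h,t:(h[...,2]<-t) if t<0 else (h[...,2]>t)
    s1,e1,_=comp(f(hT,t),x,y,r);s2,e2,_=comp(f(hS,t2),x2,y2,r2)
    X,er=tri((T,*e1[0]),(Sd,*e2[0]))
    print(nm,s1[:4],np.round(e1[0],1),s2[:4],np.round(e2[0],1),np.round(e2[1],1),'tri',X.round(1),er,'topplane',onplane(T,*e1[0],z)[:2].round(1),'side',onplane(Sd,*e2[0],z)[:2].round(1))
im=T['frame'];im2=Sd['frame']
def cr(a,x,y,w,h,f):return cv2.resize(a[y:y+h,x:x+w],None,fx=f,fy=f,interpolation=cv2.INTER_CUBIC)
A=np.vstack([np.hstack([cr(im,210,145,50,50,5),cr(im,415,155,50,50,5),cr(im,145,140,50,50,5)]),np.hstack([cr(im2,225,210,50,50,5),cr(im2,360,140,50,50,5),cr(im2,155,255,50,50,5)])])
cv2.imwrite('pics/crop2.png',A)
E
```

```text
bowl [336 155  43  46] [357.  177.2] [319 159  41  45] [340.2 179.7] [37.5 43.9] tri [ 531.7 -148.1   54.1] [np.float64(1.3), np.float64(1.3)] topplane [ 531.8 -146.7] side [ 524.7 -141.9]
collar [414 216  21  21] [423.8 226.2] [397 169  28  28] [409.9 183.1] [29.3 32.5] tri [ 418.7 -326.9    5.6] [np.float64(2.0), np.float64(2.0)] topplane [ 416.4 -324.5] side [ 408.9 -306.5]
jack [154 209  22  22] [164.4 219.5] [204 287  44  44] [225.3 307.6] [48.7 51.4] tri [411.4 330.5  40.3] [np.float64(2.1), np.float64(2.1)] topplane [413.  333.2] side [412.1 327.8]
big [457 209  28  28] [470.3 222.6] [414 150  28  28] [427.5 163.5] [32. 32.] tri [ 433.1 -444.1   12.9] [np.float64(4.2), np.float64(4.2)] topplane [ 429.3 -444.1] side [ 430.3 -430.1]
```

View pics/crop2.png

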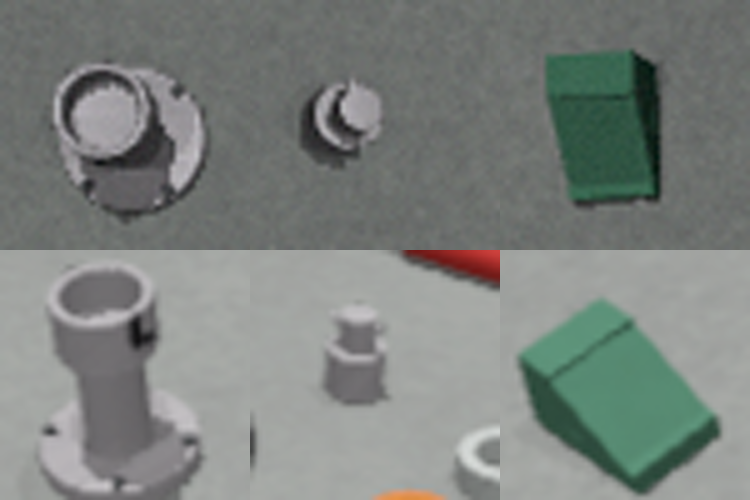

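Crop 2 shows, in top-image pixels: spindle foot centre (236.1,172.5), cup rim centre (229.9,166.7), plug base-top centre (434.3,178), neck top (436.6,176). The chock's far upper corners are (154,150.2) and (171.2,149.6), and its near base corners are (159,180.2) and (176.2,179.2). In the side view the spindle cup is at about (245,215) and the plug top at (381,152).

Run:
```python
from h import *
T=grab('top');S=grab('side')
for n,u,v,z in [('foot',236.1,172.5,12),('cup',229.9,166.7,98),('plugb',434.3,178,30),('plugt',436.6,176,52),('ch1',154,150.2,40),('ch2',171.2,149.6,40),('cl1',159,180.2,0),('cl2',176.2,179.2,0)]:
    print(n,onplane(T,u,v,z)[:2].round(1))
# side: rim centre of spindle cup (100,298)->, plug top (357,315) in crop2
sx=lambda x,y,ox,oy:(ox+x/5-.4,oy+y/5-.4)
a=sx(102,295-250,225,210);b=sx(107,65,360,140)
print('cup',tri((T,229.9,166.7),(S,*a)),onplane(S,*a,98)); print('plug',tri((T,436.6,176),(S,*b)),onplane(S,*b,52))
f=sx(120,447-250,225,210);print('foot side',onplane(S,*f,12))
h=cv2.cvtColor(S['frame'],cv2.COLOR_BGR2HSV)
for x,y,r in[(411,183,14),(408,183,13)]:
    s,e,_=comp((h[...,2]>165)&(h[...,1]<40),x,y,r);print(s,e, onplane(S,*e[0],20))
# side-visible base flange check & TCP
print('proj tcp',proj(T,sensors.get_obs()['ee_pos']),proj(S,sensors.get_obs()['ee_pos']))
```

```text
foot [541.9 163.9]
cup [542.1 163.4]
plugb [ 540.6 -348.4]
plugt [ 542.4 -348.2]
ch1 [588.4 370. ]
ch2 [591.4 326.5]
cl1 [517.1 366.7]
cl2 [521.2 322. ]
cup (array([542.68274696, 164.11310775,  94.9425858 ]), [np.float64(0.1), np.float64(0.1)]) [539.44401802 166.44235129  98.        ]
plug (array([ 543.40685918, -348.90889237,   48.25495746]), [np.float64(0.5), np.float64(0.5)]) [ 540.0240721 -343.1647501   52.       ]
foot side [535.6540947  170.21181819  12.        ]
[397 169  28  18 228] ((410.34857177734375, 178.50015258789062), (15.159675598144531, 26.09212303161621), 89.5252914428711) [ 421.48282061 -327.06392405   20.        ]
[395 170  26  18 205] ((408.2206115722656, 179.07205200195312), (15.850699424743652, 24.771739959716797), 77.54014587402344) [ 424.24669862 -320.5282309    20.        ]
proj tcp [580.62385723 339.88140678] [551.0761849  106.08130954]
```

```bash
cat > to.py <<'E'
import sys
from h import *
from scipy.spatial.transform import Rotation as Ro
def main(x,y,z,ang=None):
    o=sensors.get_obs();R=Ro.from_rotvec(o['orientation']).as_matrix()
    print('pos',o['ee_pos'].round(1),'closing ang',round(np.arctan2(R[1,1],R[0,1]),3),'tilt',R[:2,2].round(4),'t',round(o['t'],2),'w',round(o['width'],1),'F',o['ft_force'].round(1))
    d=R.T@(np.array([x,y,z])-o['ee_pos']); print('shift',d.round(1),'dz turn',None if ang is None else round(np.arctan2(R[1,1],R[0,1])-ang,3))
main(*map(float,sys.argv[1:]))
E
python3 to.py 416.5 -324.5 120
```

```text
pos [ 184.  -597.2  222.5] closing ang -1.272 tilt [-0.0001  0.0004] t 0.35 w 87.7 F [-0.2 -0.1 -0.5]
shift [ 302.5 -192.1  102.6] dz turn None
```

```bash
python3 -m handwheel '[[38,-24,13,0,0,0,0.08],[38,-24,13,0,0,0,0.08],[38,-24,13,0,0,0,0.08],[38,-24,13,0,0,0,0.08],[38,-24,13,0,0,0,0.08],[38,-24,13,0,0,0,0.08],[38,-24,13,0,0,0,0.08],[36,-24,12,0,0,0,0.08],[0,0,0,0,0,0,0.08],[0,0,0,0,0,0,0.08]]'; python3 to.py 416.5 -324.5 60
python3 - <<'E'
from h import *
T=grab('top');S=grab('side');o=sensors.get_obs()
print(proj(T,o['ee_pos']),proj(S,o['ee_pos']))
f=lambda a,x,y,w,h,k:cv2.resize(a[y:y+h,x:x+w],None,fx=k,fy=k,interpolation=cv2.INTER_CUBIC)
cv2.imwrite('pics/g1.png',np.hstack([f(T['frame'],370,150,130,130,3),f(S['frame'],350,80,130,130,3)]))
E
```

```text
t: 1.6
ee_pos: [416.1, -325.2, 119.9]
orientation: [3.106, 0.469, 0.0]
ft_force: [-0.4, 0.8, -0.6]
width: 80.7
grasp_force: 0.0
pos [ 416.1 -325.2  119.9] closing ang -1.271 tilt [ 0.0001 -0.0003] t 1.6 w 80.7 F [-0.4  0.8 -0.6]
shift [ 0.6 -0.6 59.9] dz turn None
[435.15000937 224.89846789] [415.58832199 148.38702741]
```

View pics/g1.png

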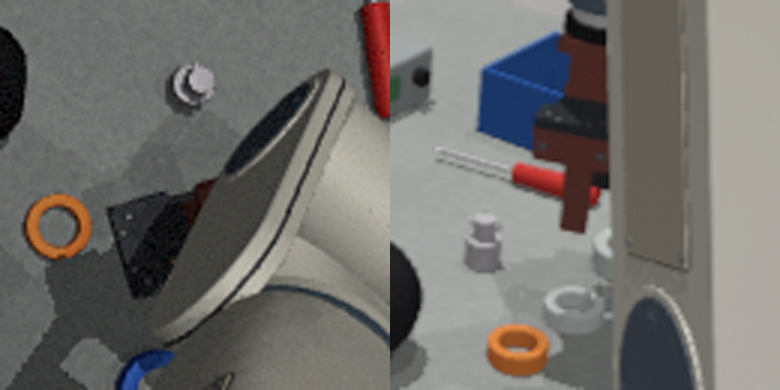

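The side crop shows the near fingertip at about (412,157), above the collar at (411,183). Next I descend.

```bash
python3 -m handwheel '[[0.5,-0.5,35,0,0,0,0.08],[0,0,35,0,0,0,0.08],[0,0,20,0,0,0,0.08],[0,0,13,0,0,0,0.08],[0,0,9,0,0,0,0.08],[0,0,3,0,0,0,0.08],[0,0,0,0,0,0,0.08]]'; python3 -m handwheel '[[0,0,0,0,0,0,1],[0,0,0,0,0,0,1],[0,0,0,0,0,0,1],[0,0,0,0,0,0,1],[0,0,0,0,0,0,1],[0,0,0,0,0,0,1]]'
```

```text
t: 2.58
ee_pos: [416.6, -324.5, 5.0]
orientation: [3.106, 0.468, 0.001]
ft_force: [-0.1, 0.7, 0.2]
width: 80.7
grasp_force: 0.0
t: 3.32
ee_pos: [416.6, -324.3, 4.9]
orientation: [3.106, 0.468, 0.0]
ft_force: [-1.8, 0.7, 6.2]
width: 53.9
grasp_force: 30.0
```

```bash
python3 -m handwheel '[[0,0,-20,0,0,0,1],[0,0,-40,0,0,0,1],[0,0,-50,0,0,0,1],[0,0,-50,0,0,0,1],[0,0,0,0,0,0,1]]'; python3 to.py 537 8.5 170
python3 - <<'E'
from h import *
T=grab('top');S=grab('side');o=sensors.get_obs()
print(proj(T,o['ee_pos']),proj(S,o['ee_pos']))
f=lambda a,x,y,w,h,k:cv2.resize(a[y:y+h,x:x+w],None,fx=k,fy=k,interpolation=cv2.INTER_CUBIC)
cv2.imwrite('pics/g2.png',np.hstack([f(T['frame'],370,150,100,100,4),f(S['frame'],360,70,100,100,4)]))
E
```

```text
t: 3.95
ee_pos: [418.3, -325.8, 168.2]
orientation: [3.101, 0.467, 0.008]
ft_force: [0.4, 0.5, -1.6]
width: 54.3
grasp_force: 30.0
pos [ 418.3 -325.8  168.2] closing ang -1.272 tilt [ 0.0056 -0.0047] t 3.95 w 54.3 F [ 0.4  0.5 -1.6]
shift [ 211.9 -284.6   -2.7] dz turn None
[439.84361505 223.90546717] [416.88313271 133.89172832]
```

View pics/g2.png

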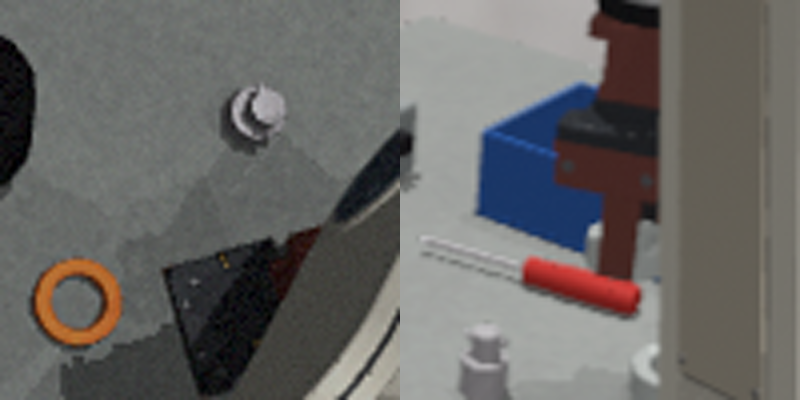

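The collar is off the bench and between the fingers, with its rim showing at side-crop (595,240). I'll carry it over the midpoint and look again where nothing hides it.

```bash
python3 -m handwheel '[[26,-35,-1,0,0,0,1],[27,-36,0,0,0,0,1],[27,-36,0,0,0,0,1],[27,-36,0,0,0,0,1],[27,-36,0,0,0,0,1],[27,-36,0,0,0,0,1],[27,-36,0,0,0,0,1],[24,-33,0,0,0,0,1],[0,0,0,0,0,0,1],[0,0,0,0,0,0,1]]'; python3 -m handwheel '[[0,0,50,0,0,0,1],[0,0,50,0,0,0,1],[0,0,0,0,0,0,1]]';python3 to.py 537 8.5 8
python3 - <<'E'
from h import *
T=grab('top');S=grab('side');o=sensors.get_obs()
p,q=proj(T,o['ee_pos']),proj(S,o['ee_pos']);print(p,q)
f=lambda a,x,y,w,h,k:cv2.resize(a[y:y+h,x:x+w],None,fx=k,fy=k,interpolation=cv2.INTER_CUBIC)
cv2.imwrite('pics/g3.png',np.hstack([f(T['frame'],int(p[0])-40,int(p[1])-40,80,80,5),f(S['frame'],int(q[0])-40,int(q[1])-50,80,80,5)]))
E
```

```text
t: 5.3
ee_pos: [534.1, 9.3, 164.0]
orientation: [-3.106, -0.468, 0.005]
ft_force: [-1.0, 0.1, -0.7]
width: 54.3
grasp_force: 30.0
t: 5.68
ee_pos: [531.6, 8.3, 62.2]
orientation: [-3.106, -0.465, 0.014]
ft_force: [-0.6, -0.3, -0.8]
width: 54.6
grasp_force: 30.0
pos [531.6   8.3  62.2] closing ang -1.274 tilt [-0.0091 -0.    ] t 5.67 w 54.6 F [-0.6 -0.3 -0.8]
shift [ 5.7  1.6 54.2] dz turn None
[294.69641315 173.56574454] [297.06825224 200.58782542]
```

View pics/g3.png

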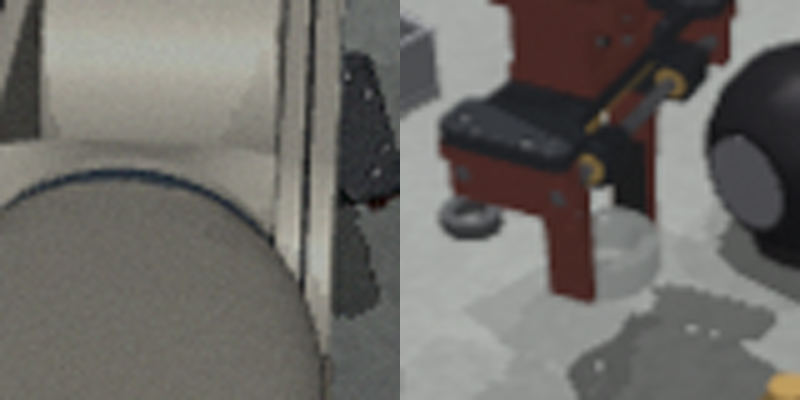

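The side crop shows the collar held flat, its rim spanning about 548 to 660 in the crop. That is 56 mm and centred between the fingers.

```bash
python3 -m handwheel '[[0,0,0,0,0,0,1],[0,0,0,0,0,0,1]]'; python3 to.py 537 8.5 8
```

```text
t: 6.02
ee_pos: [536.6, 9.4, 67.4]
orientation: [3.106, 0.467, 0.005]
ft_force: [-0.2, 0.6, -0.9]
width: 54.6
grasp_force: 30.0
pos [536.6   9.4  67.4] closing ang -1.272 tilt [ 0.0031 -0.    ] t 6.03 w 54.6 F [-0.2  0.6 -0.9]
shift [-0.1  0.9 59.4] dz turn None
```

```bash
python3 -m handwheel '[[0,0.5,25,0,0,0,1],[0,0.4,18,0,0,0,1],[0,0,8,0,0,0,1],[0,0,4,0,0,0,1],[0,0,0,0,0,0,1],[0,0,0,0,0,0,1]]'; python3 to.py 537 8.5 5
```

```text
t: 6.78
ee_pos: [536.1, 8.7, 11.1]
orientation: [3.107, 0.468, 0.001]
ft_force: [0.1, -0.1, -1.8]
width: 54.3
grasp_force: 30.0
pos [536.1   8.7  11.1] closing ang -1.272 tilt [0.0007 0.    ] t 6.78 w 54.3 F [ 0.1 -0.1 -1.8]
shift [0.8 0.5 6.1] dz turn None
```

```bash
python3 -m handwheel '[[0.8,0.5,3,0,0,0,1],[0,0,2,0,0,0,1],[0,0,1,0,0,0,1],[0,0,0,0,0,0,1]]'; python3 to.py 537 8.5 5
```

```text
t: 7.28
ee_pos: [536.6, 8.5, 4.9]
orientation: [3.107, 0.468, -0.0]
ft_force: [-0.9, -0.6, 4.3]
width: 54.4
grasp_force: 30.0
pos [536.6   8.5   4.9] closing ang -1.272 tilt [-0. -0.] t 7.28 w 54.4 F [-0.9 -0.6  4.3]
shift [ 0.4  0.1 -0.1] dz turn None
```

```bash
python3 -m handwheel '[[0,0,0,0,0,0,0.3],[0,0,0,0,0,0,0],[0,0,-3,0,0,0,0],[0,0,-25,0,0,0,0],[0,0,-50,0,0,0,0],[0,0,-50,0,0,0,0],[0,0,-50,0,0,0,0]]'; python3 to.py 412 328 170 -1.57
python3 - <<'E'
from h import *
im=cv2.imread('pics/top0.png');S=cv2.imread('pics/side0.png')
print(cv2.cvtColor(im,cv2.COLOR_BGR2GRAY)[200:242:1,166]);print(cv2.cvtColor(im,cv2.COLOR_BGR2GRAY)[220,145:190])
g=cv2.cvtColor(S,cv2.COLOR_BGR2GRAY);print(g[280:335,226]);print(g[308,200:250])
E
```

```text
t: 8.15
ee_pos: [536.3, 8.4, 184.4]
orientation: [-3.107, -0.468, 0.0]
ft_force: [-0.2, -0.3, -0.1]
width: 87.5
grasp_force: 0.0
pos [536.3   8.4 184.4] closing ang -1.272 tilt [-0.0001 -0.    ] t 8.15 w 87.5 F [-0.2 -0.3 -0.1]
shift [ -24.8 -342.    14.4] dz turn 0.298
[103 106 106 107 109 109 112 110 116 138 149 163 169 177 179 179 181 180
 180 181 178 182 181 177 178 178 170 158 157 145 137 120  99  70  70  81
 108 110 108 110 104 108]
[107 107 110 109 108 104 103 102 125 156 164 175 179 180 183 179 182 181
 181 182 178 178 179 179 179 174 166 165 156 143 138 124 114  96  71  28
  49  50  91 101 109 112 108 107 107]
[167 164 162 164 164 160 161 166 167 161 160 162 190 216 226 229 231 231
 231 232 232 232 232 232 231 230 228 224 221 217 213 209 204 199 194 188
 181 174 167 161 154 148 144 140 135  98  46  23  24  23  24  81  99 101
 100]
[158 157 160 166 168 168 167 165 162 176 192 201 206 210 213 216 218 219
 220 221 223 224 224 225 224 222 221 218 216 213 210 208 204 200 196 192
 186 178 170 159 145 141 155 159 158 161 163 164 164 164]
```

```bash
python3 -m handwheel '[[-3,-42,0,0,0,0,0],[-3,-43,0,0,0,0,0],[-3,-43,0,0,0,0,0],[-3,-43,0,0,0,0,0],[-3,-43,0,0,0,0,0],[-3,-43,0,0,0,0,0],[-3,-43,0,0,0,0,0],[-3,-42,0,0,0,0,0],[0,0,0,0,0,0,0],[0,0,0,0,0,0,0]]'
python3 - <<'E'
from h import *
T=grab('top','t2');S=grab('side','s2')
print('jack',tri((T,165.9,220.6),(S,225,308.4)),onplane(T,165.9,220.6,37),onplane(S,225,308.4,37))
h=cv2.cvtColor(T['frame'],cv2.COLOR_BGR2HSV)
p=proj(T,[537,8.5,20]);print(p)
s,e,_=comp((h[...,2]>145),int(p[0]),int(p[1]),20);print('collar top',s,e[0],onplane(T,*e[0],20))
h=cv2.cvtColor(S['frame'],cv2.COLOR_BGR2HSV);p=proj(S,[537,8.5,20]);print(p)
f=lambda a,x,y,w,h,k:cv2.resize(a[y:y+h,x:x+w],None,fx=k,fy=k,interpolation=cv2.INTER_CUBIC)
cv2.imwrite('pics/g4.png',np.hstack([f(T['frame'],200,110,200,130,2),f(S['frame'],200,130,200,130,2)]))
E
python3 to.py 412 328 170
```

```text
t: 9.4
ee_pos: [412.8, 327.8, 182.6]
orientation: [3.106, 0.469, -0.001]
ft_force: [-0.7, -0.3, -0.4]
width: 88.2
grasp_force: 0.0
jack (array([410.58944027, 329.34406864,  37.15572731]), [np.float64(0.2), np.float64(0.2)]) [410.45453449 329.24536727  37.        ] [410.8951635  329.38489389  37.        ]
[295.57536549 175.72248659]
collar top [285 166  22  21 185] (295.4496154785156, 175.90692138671875) [536.50821762   8.80819999  20.        ]
[297.36359934 214.9982018 ]
pos [413.2 327.3 182.6] closing ang -1.273 tilt [-0.0002 -0.0003] t 9.5 w 87.8 F [-0.3 -0.6  0.8]
shift [-1.  -1.1 12.6] dz turn None
```

View pics/g4.png

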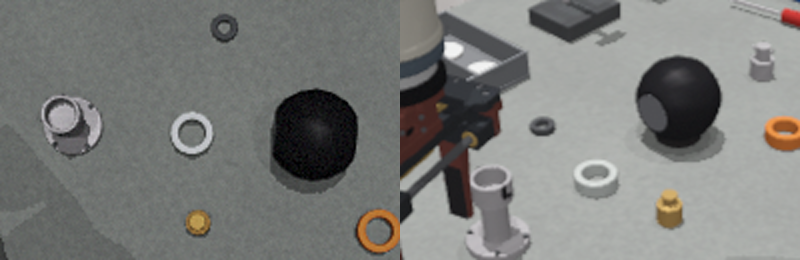

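The collar lies at top pixel (295.4,175.9), which is (536.5, 8.8) against a target of (537, 8.5), so it is good. The jack triangulates to (410.6, 329.3, 37.2), exactly at its stated height.

```bash
python3 -m handwheel '[[-1.9,-2.7,40,0,0,0,0],[0,0,45,0,0,0,0],[0,0,40,0,0,0,0],[0,0,20,0,0,0,0],[0,0,14,0,0,0,0],[0,0,5,0,0,0,0],[0,0,0,0,0,0,0],[0,0,0,0,0,0,0]]'; python3 to.py 410.6 329.3 18
```

```text
t: 10.5
ee_pos: [410.9, 330.6, 19.5]
orientation: [-3.106, -0.467, -0.002]
ft_force: [0.6, 0.3, 0.4]
width: 87.6
grasp_force: 0.0
pos [410.9 330.6  19.5] closing ang -1.272 tilt [0.0012 0.0009] t 10.5 w 87.6 F [0.6 0.3 0.4]
shift [-0.7  1.1  1.5] dz turn None
```

```bash
python3 -m handwheel '[[-0.7,1,1.5,0,0,0,0.3],[0,0,0,0,0,0,1],[0,0,0,0,0,0,1],[0,0,0,0,0,0,1],[0,0,0,0,0,0,1],[0,0,0,0,0,0,1]]'; python3 -m handwheel '[[0,0,-30,0,0,0,1],[0,0,-50,0,0,0,1],[0,0,-55,0,0,0,1],[0,0,-45,0,0,0,1],[0,0,0,0,0,0,1],[0,0,0,0,0,0,1]]'; python3 to.py 536.5 8.8 190
```

```text
t: 11.25
ee_pos: [410.2, 328.1, 17.4]
orientation: [3.105, 0.468, -0.001]
ft_force: [2.2, -6.0, 4.4]
width: 62.5
grasp_force: 30.0
t: 12.0
ee_pos: [409.2, 328.5, 196.1]
orientation: [3.106, 0.468, -0.002]
ft_force: [0.4, 0.5, -3.0]
width: 62.6
grasp_force: 30.0
pos [409.2 328.5 196.1] closing ang -1.272 tilt [-0.0014 -0.001 ] t 12.0 w 62.6 F [ 0.4  0.5 -3. ]
shift [ 27.6 343.    6.2] dz turn None
```

```bash
python3 -m handwheel '[[3,38,0,0,0,0,1],[3.5,43,0,0,0,0,1],[3.5,43,0,0,0,0,1],[3.5,43,0,0,0,0,1],[3.5,43,0,0,0,0,1],[3.5,43,0,0,0,0,1],[3.5,45,0,0,0,0,1],[3.5,45,0,0,0,0,1],[0,0,0,0,0,0,1],[0,0,0,0,0,0,1]]'; python3 -m handwheel '[[0,0,50,0,0,0,1],[0,0,50,0,0,0,1],[0,0,35,0,0,0,1],[0,0,0,0,0,0,1],[0,0,0,0,0,0,1],[0,0,0,0,0,0,1]]';python3 to.py 536.5 8.8 27
```

```text
t: 13.25
ee_pos: [535.8, 9.6, 195.3]
orientation: [-3.106, -0.466, 0.006]
ft_force: [-0.9, 0.3, -1.9]
width: 62.6
grasp_force: 30.0
t: 14.0
ee_pos: [538.4, 9.7, 63.8]
orientation: [3.106, 0.468, 0.004]
ft_force: [-0.5, 0.0, -2.9]
width: 62.6
grasp_force: 30.0
pos [538.4   9.7  63.8] closing ang -1.272 tilt [0.0029 0.    ] t 14.0 w 62.6 F [-0.5  0.  -2.9]
shift [-2.2  0.3 36.8] dz turn None
```

```bash
python3 -m handwheel '[[-1.8,0.3,16,0,0,0,1],[0,0,11,0,0,0,1],[0,0,4,0,0,0,1],[0,0,1,0,0,0,1],[0,0,0,0,0,0,1],[0,0,0,0,0,0,1]]';python3 to.py 536.5 8.8 27
```

```text
t: 14.75
ee_pos: [535.9, 8.6, 30.4]
orientation: [3.107, 0.468, 0.001]
ft_force: [0.8, 0.0, -1.8]
width: 62.5
grasp_force: 30.0
pos [535.9   8.6  30.4] closing ang -1.272 tilt [ 0.0005 -0.    ] t 14.75 w 62.5 F [ 0.8  0.  -1.8]
shift [ 0.7 -0.   3.4] dz turn None
```

```bash
python3 -m handwheel '[[0.6,0,2,0,0,0,1],[0,0,1,0,0,0,1],[0,0,1,0,0,0,1],[0,0,0,0,0,0,1]]';python3 to.py 536.5 8.8 27
```

```text
t: 15.25
ee_pos: [536.2, 8.6, 27.2]
orientation: [3.106, 0.468, 0.0]
ft_force: [-4.3, -1.2, 11.7]
width: 62.8
grasp_force: 30.0
pos [536.2   8.6  27.2] closing ang -1.272 tilt [ 0.     -0.0001] t 15.25 w 62.8 F [-4.3 -1.2 11.7]
shift [ 0.4 -0.1  0.2] dz turn None
```

```bash
python3 -m handwheel '[[0,0,-1,0,0,0,0.26],[0,0,0,0,0,0,0.2],[0,0,0,0,0,0,0.05],[0,0,0,0,0,0,0],[0,0,-15,0,0,0,0],[0,0,-40,0,0,0,0],[0,0,-60,0,0,0,0],[0,0,-55,0,0,0,0],[0,0,0,0,0,0,0]]';python3 to.py 554.5 346.3 180 -1.505
```

```text
t: 16.38
ee_pos: [539.2, 8.8, 202.6]
orientation: [3.105, 0.467, 0.015]
ft_force: [-0.0, 0.1, 0.6]
width: 88.1
grasp_force: 0.0
pos [539.2   8.8 202.6] closing ang -1.272 tilt [ 0.0099 -0.    ] t 16.38 w 88.1 F [-0.   0.1  0.6]
shift [ 113.8 -318.1   22.8] dz turn 0.233
```

```bash
python3 -m handwheel '[[14,-38,0,0,0,0,0],[14,-40,0,0,0,0,0],[14,-40,0,0,0,0,0],[14,-40,0,0,0,0,0],[14,-40,0,0,0,0,0],[14,-40,0,0,0,0,0],[14,-40,0,0,0,0,0],[14,-40,0,0,0,0.117,0],[0,0,0,0,0,0.117,0],[0,0,0,0,0,0,0]]'
python3 - <<'E'
from h import *
T=grab('top');S=grab('side');o=sensors.get_obs()
f=lambda a,x,y,w,h,k:cv2.resize(a[y:y+h,x:x+w],None,fx=k,fy=k,interpolation=cv2.INTER_CUBIC)
h=cv2.cvtColor(T['frame'],cv2.COLOR_BGR2HSV)
for d in(T,S): print(proj(d,[536.5,8.8,46]))
cv2.imwrite('pics/g5.png',np.hstack([f(T['frame'],265,140,65,65,6),f(S['frame'],265,170,65,65,6)]))
h=cv2.cvtColor(S['frame'],cv2.COLOR_BGR2HSV)
m=(h[...,0]>50)&(h[...,0]<95)&(h[...,1]>50);s,e,c=comp(m,178,285,35);print(s)
q=cv2.approxPolyDP(cv2.convexHull(c.reshape(-1,1,2)),2,True)[:,0];print(q.tolist(),onplane(S,*e[0],20))
for name,X in [('far+ top',None)]:
    for x,y,z in [(35,22,40),(35,-22,40),(-35,22,12),(-35,-22,12),(-35,22,0),(-35,-22,0),(35,22,0)]:
        a=.065;P=[554.5+x*np.cos(a)-y*np.sin(a),346.3+x*np.sin(a)+y*np.cos(a),z];print((x,y,z),proj(S,P).round(1),proj(T,P).round(1))
E
python3 to.py 554.5 346.3 180 -1.505
```

```text
t: 17.62
ee_pos: [548.8, 345.7, 196.1]
orientation: [3.139, 0.105, -0.003]
ft_force: [-0.8, 0.1, -0.4]
width: 88.1
grasp_force: 0.0
[295.01342415 174.34197034]
[297.01015327 206.90633812]
[159 265  40  39 885]
[[174, 265], [181, 269], [198, 290], [182, 303], [162, 288], [159, 278]] [553.4438631  348.43499245  20.        ]
(35, 22, 40) [157.7 274.7] [153.8 150.4]
(35, -22, 40) [175.  263.4] [171.1 149.8]
(-35, 22, 12) [180.5 299.6] [157.7 179.2]
(-35, -22, 12) [197.6 287.3] [174.7 178.6]
(-35, 22, 0) [181.5 303.5] [159.3 179.8]
(-35, -22, 0) [198.5 291.3] [176.2 179.3]
(35, 22, 0) [161.6 288. ] [159.3 153.6]
pos [549.2 345.1 196.6] closing ang -1.504 tilt [-0.0011 -0.0007] t 17.73 w 87.7 F [0.2 0.1 0.1]
shift [ 5.4 -0.9 16.6] dz turn 0.001
```

View pics/g5.png

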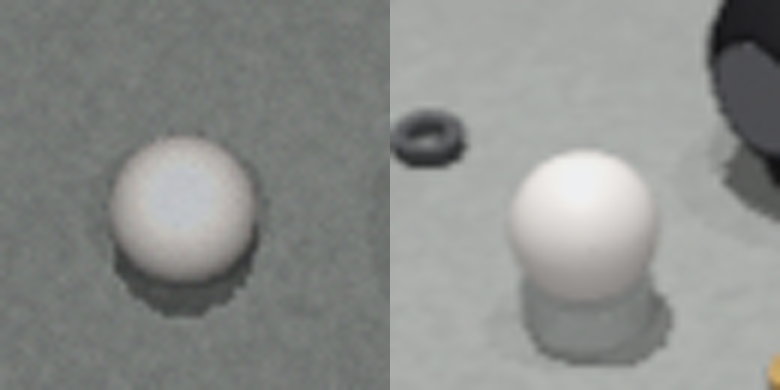

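The jack sits centred at top pixel (295.1,174.4), as predicted for a seated ball. In both views the chock's corners match the pose (554.5, 346.3), yaw 0.065.

```bash
python3 -m handwheel '[[5,-0.9,45,0,0,0,0],[0,0,50,0,0,0,0],[0,0,45,0,0,0,0],[0,0,25,0,0,0,0],[0,0,14,0,0,0,0],[0,0,6,0,0,0,0],[0,0,0,0,0,0,0],[0,0,0,0,0,0,0]]';python3 to.py 554.5 346.3 6 -1.505
```

```text
t: 18.73
ee_pos: [555.3, 347.2, 13.4]
orientation: [-3.139, -0.102, -0.003]
ft_force: [0.5, 0.2, 0.9]
width: 87.8
grasp_force: 0.0
pos [555.3 347.2  13.4] closing ang -1.506 tilt [0.0016 0.001 ] t 18.73 w 87.8 F [0.5 0.2 0.9]
shift [-0.9  0.9  7.4] dz turn -0.001
```

```bash
python3 -m handwheel '[[-0.8,0.8,6,0,0,0,0],[0,0,1,0,0,0,0.3],[0,0,0,0,0,0,1],[0,0,0,0,0,0,1],[0,0,0,0,0,0,1],[0,0,0,0,0,0,1],[0,0,0,0,0,0,1],[0,0,0,0,0,0,1]]';python3 to.py 554.5 346.3 6 -1.505; python3 -m handwheel '[[0,0,-30,0,0,0,1],[0,0,-50,0,0,0,1],[0,0,-60,0,0,0,1],[0,0,-60,0,0,0,1],[0,0,0,0,0,0,1],[0,0,0,0,0,0,1]]'; python3 to.py 720 100 200
```

```text
t: 19.73
ee_pos: [553.8, 346.0, 5.2]
orientation: [3.14, 0.102, 0.0]
ft_force: [-0.1, -0.3, 0.4]
width: 44.0
grasp_force: 29.9
pos [553.8 346.    5.2] closing ang -1.506 tilt [ 0. -0.] t 19.73 w 44.0 F [-0.1 -0.3  0.4]
shift [ 0.7 -0.3 -0.8] dz turn -0.001
t: 20.48
ee_pos: [553.2, 345.6, 204.4]
orientation: [3.139, 0.102, -0.002]
ft_force: [-0.2, 0.7, -1.6]
width: 43.9
grasp_force: 29.9
pos [553.2 345.6 204.4] closing ang -1.506 tilt [-0.001  -0.0006] t 20.48 w 43.9 F [-0.2  0.7 -1.6]
shift [150.6 255.9   4.4] dz turn None
```

```bash
python3 -m handwheel '[[5,35,0,0,0,0,1],[5.5,42,0,0,0,0,1],[5.5,42,0,0,0,0,1],[5.5,42,0,0,0,0,1],[5.5,42,0,0,0,0,1],[5.5,42,0,0,0,0,1],[5.5,42,0,0,0,0,1],[5.5,42,0,0,0,0,1],[5.5,42,0,0,0,0,1],[5.5,42,0,0,0,0,1]]'; python3 -m handwheel '[[5.5,42,0,0,0,0,1],[5.5,35,0,0,0,0,1],[0,0,0,0,0,0.05,1],[0,0,0,0,0,0.05,1],[0,0,0,0,0,0,1],[0,0,0,0,0,0,1]]';python3 to.py 651 -150.6 100 -1.604
```

```text
t: 21.72
ee_pos: [633.5, -63.8, 202.2]
orientation: [-3.139, -0.102, 0.008]
ft_force: [-0.4, -0.4, -0.9]
width: 43.9
grasp_force: 29.9
t: 22.48
ee_pos: [650.2, -138.4, 203.6]
orientation: [-3.141, 0.054, 0.004]
ft_force: [-0.4, -0.7, -1.6]
width: 43.7
grasp_force: 29.9
pos [ 650.2 -138.4  203.6] closing ang -1.605 tilt [-0.0025  0.0006] t 22.48 w 43.7 F [-0.4 -0.7 -1.6]
shift [  1.5  12.2 103.6] dz turn -0.001
```

```bash
python3 -m handwheel '[[1.2,12.2,40,0,0,0,1],[0,0,50,0,0,0,1],[0,0,40,0,0,0,1],[0,0,30,0,0,0,1],[0,0,15,0,0,0,1],[0,0,5,0,0,0,1],[0,0,0,0,0,0,1],[0,0,0,0,0,0,1]]';python3 to.py 651 -150.6 5.5 -1.604
```

```text
t: 23.48
ee_pos: [652.6, -151.2, 26.5]
orientation: [3.141, -0.055, 0.003]
ft_force: [-0.1, -0.5, -0.9]
width: 43.8
grasp_force: 29.9
pos [ 652.6 -151.2   26.5] closing ang -1.606 tilt [ 0.0021 -0.0005] t 23.48 w 43.8 F [-0.1 -0.5 -0.9]
shift [-1.7 -0.5 21. ] dz turn -0.002
```

```bash
python3 -m handwheel '[[-1,-0.4,10,0,0,0,1],[0,0,6,0,0,0,1],[0,0,2,0,0,0,1],[0,0,1,0,0,0,1],[0,0,0,0,0,0,1],[0,0,0,0,0,0,1]]';python3 to.py 651 -150.6 5.2 -1.604
```

```text
t: 24.22
ee_pos: [650.8, -150.6, 6.3]
orientation: [3.141, -0.055, 0.0]
ft_force: [-0.3, 0.3, -1.5]
width: 44.0
grasp_force: 29.9
pos [ 650.8 -150.6    6.3] closing ang -1.606 tilt [ 0.0003 -0.0001] t 24.23 w 44.0 F [-0.3  0.3 -1.5]
shift [0.2 0.  1.1] dz turn -0.002
```

```bash
python3 -m handwheel '[[0.2,0,1,0,0,0,1],[0,0,0,0,0,0,1],[0,0,0,0,0,0,0.3],[0,0,0,0,0,0,0],[0,0,0,0,0,0,0],[0,0,-15,0,0,0,0],[0,0,-50,0,0,0,0],[0,0,-60,0,0,0,0],[0,0,-60,0,0,0,0],[0,0,0,0,0,0,0]]';python3 to.py 541.5 -348.4 180 -1.604
```

```text
t: 25.48
ee_pos: [654.4, -151.4, 197.5]
orientation: [3.138, -0.055, 0.018]
ft_force: [0.6, 0.9, -0.2]
width: 87.9
grasp_force: 0.0
pos [ 654.4 -151.4  197.5] closing ang -1.606 tilt [ 0.0113 -0.0028] t 25.48 w 87.9 F [ 0.6  0.9 -0.2]
shift [-106.1  200.8   16.8] dz turn -0.002
```

```bash
python3 -m handwheel '[[-16,32,0,0,0,0,0],[-17,33,0,0,0,0,0],[-17,33,0,0,0,0,0],[-17,33,0,0,0,0,0],[-17,33,0,0,0,0,0],[-18,36,0,0,0,0,0],[0,0,40,0,0,0,0],[0,0,40,0,0,0,0],[0,0,0,0,0,0,0],[0,0,0,0,0,0,0]]';python3 to.py 541.5 -348.4 4 -1.604
python3 - <<'E'
from h import *
T=grab('top');S=grab('side');o=sensors.get_obs()
print(proj(S,o['ee_pos']),proj(S,[541.5,-348.4,52]), proj(T,[651.7,-150.6,30]))
f=lambda a,x,y,w,h,k:cv2.resize(a[y:y+h,x:x+w],None,fx=k,fy=k,interpolation=cv2.INTER_CUBIC)
cv2.imwrite('pics/g6.png',np.hstack([f(T['frame'],325,100,70,100,5),f(S['frame'],280,90,160,160,3.125)]))
E
```

```text
t: 26.72
ee_pos: [542.4, -347.0, 111.1]
orientation: [3.141, -0.055, 0.001]
ft_force: [-0.6, 0.1, 0.5]
width: 87.8
grasp_force: 0.0
pos [ 542.4 -347.   111.1] closing ang -1.606 tilt [ 0.0006 -0.0004] t 26.73 w 87.8 F [-0.6  0.1  0.5]
shift [ -0.9   1.4 107.1] dz turn -0.002
[382.36795151 133.66159542] [381.66925825 151.78336721] [358.29676526 133.25706611]
```

View pics/g6.png

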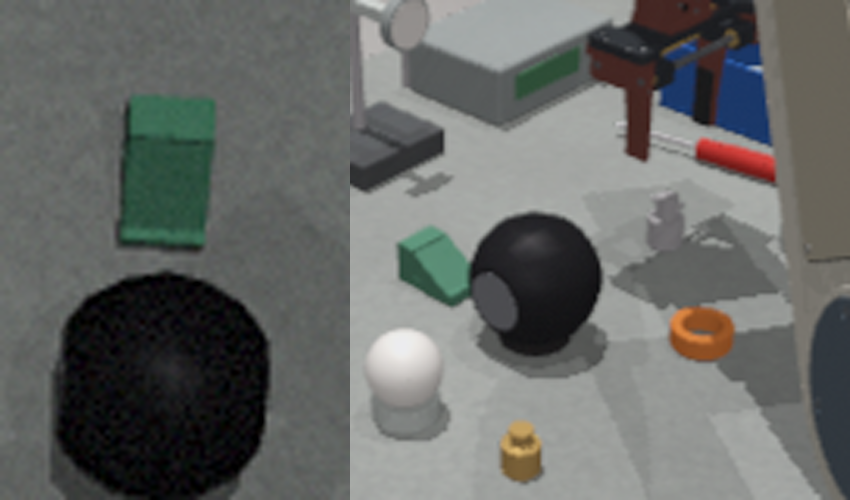

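The chock stands at top pixels of roughly (349–367, 119–149), square behind the bowl. The open fingers straddle the plug, whose top is at side pixel (382,151).

```bash
python3 -m handwheel '[[-0.9,1.3,40,0,0,0,0],[0,0,35,0,0,0,0],[0,0,18,0,0,0,0],[0,0,8,0,0,0,0],[0,0,3,0,0,0,0],[0,0,0,0,0,0,0],[0,0,0,0,0,0,0]]';python3 to.py 541.5 -348.4 4 -1.604
```

```text
t: 27.7
ee_pos: [541.5, -348.5, 7.1]
orientation: [3.14, -0.055, 0.002]
ft_force: [0.0, -0.6, 0.4]
width: 88.1
grasp_force: 0.0
pos [ 541.5 -348.5    7.1] closing ang -1.606 tilt [ 0.0012 -0.0008] t 27.7 w 88.1 F [ 0.  -0.6  0.4]
shift [-0.  -0.1  3.1] dz turn -0.002
```

```bash
python3 -m handwheel '[[0,0,2.5,0,0,0,0],[0,0,0,0,0,0,0.5],[0,0,0,0,0,0,1],[0,0,0,0,0,0,1],[0,0,0,0,0,0,1],[0,0,0,0,0,0,1],[0,0,0,0,0,0,1],[0,0,0,0,0,0,1],[0,0,0,0,0,0,1]]';python3 to.py 541.5 -348.4 4 -1.604;python3 -m handwheel '[[0,0,-30,0,0,0,1],[0,0,-50,0,0,0,1],[0,0,-60,0,0,0,1],[0,0,-60,0,0,0,1],[0,0,0,0,0,0,1],[0,0,0,0,0,0,1]]';python3 to.py 422.3 167.7 204
```

```text
t: 28.82
ee_pos: [541.0, -348.1, 3.7]
orientation: [3.141, -0.055, 0.0]
ft_force: [0.2, -0.2, -0.7]
width: 35.5
grasp_force: 30.0
pos [ 541.  -348.1    3.7] closing ang -1.606 tilt [ 0. -0.] t 28.82 w 35.5 F [ 0.2 -0.2 -0.7]
shift [ 0.5  0.3 -0.3] dz turn -0.002
t: 29.58
ee_pos: [540.2, -347.6, 202.8]
orientation: [-3.14, 0.055, 0.002]
ft_force: [-0.8, -0.1, -3.5]
width: 35.5
grasp_force: 30.0
pos [ 540.2 -347.6  202.8] closing ang -1.606 tilt [-0.0013  0.0009] t 29.57 w 35.5 F [-0.8 -0.1 -3.5]
shift [-135.9 -510.8   -0.6] dz turn None
```

```bash
python3 -m handwheel '[[-10,-33,0,0,0,0,1],[-10.5,-40,0,0,0,0,1],[-10.5,-40,0,0,0,0,1],[-10.5,-40,0,0,0,0,1],[-10.5,-40,0,0,0,0,1],[-10.5,-40,0,0,0,0,1],[-10.5,-40,0,0,0,0,1],[-10.5,-40,0,0,0,0,1],[-10.5,-40,0,0,0,0,1],[-10.5,-40,0,0,0,0,1]]'; python3 -m handwheel '[[-10.5,-40,0,0,0,0,1],[-10.5,-40,0,0,0,0,1],[-10,-37,0,0,0,0,1],[0,0,0,0,0,0,1],[0,0,0,0,0,0,1],[0,0,0,0,0,0,1]]';python3 to.py 422.3 167.7 4 -1.604
```

```text
t: 30.82
ee_pos: [448.3, 49.4, 201.5]
orientation: [3.141, -0.055, -0.007]
ft_force: [-0.2, -0.2, -1.6]
width: 35.1
grasp_force: 30.0
t: 31.58
ee_pos: [423.2, 165.4, 203.0]
orientation: [3.14, -0.057, -0.002]
ft_force: [0.2, 0.8, -2.0]
width: 35.6
grasp_force: 30.0
pos [423.2 165.4 203. ] closing ang -1.607 tilt [-0.0015 -0.0007] t 31.57 w 35.6 F [ 0.2  0.8 -2. ]
shift [ -0.7  -2.4 199. ] dz turn -0.003
```

```bash
python3 -m handwheel '[[-0.6,-2.2,40,0,0,0,1],[0,0,50,0,0,0,1],[0,0,50,0,0,0,1],[0,0,25,0,0,0,1],[0,0,14,0,0,0,1],[0,0,6,0,0,0,1],[0,0,0,0,0,0,1],[0,0,0,0,0,0,1]]';python3 to.py 422.3 167.7 4 -1.604
```

```text
t: 32.58
ee_pos: [423.7, 168.8, 19.6]
orientation: [-3.14, 0.055, -0.003]
ft_force: [-0.1, 0.7, -2.2]
width: 35.6
grasp_force: 30.0
pos [423.7 168.8  19.6] closing ang -1.606 tilt [0.0017 0.0006] t 32.58 w 35.6 F [-0.1  0.7 -2.2]
shift [-1.4  1.2 15.6] dz turn -0.002
```

```bash
python3 -m handwheel '[[-0.6,0.6,7,0,0,0,1],[0,0,4,0,0,0,1],[0,0,2,0,0,0,1],[0,0,1,0,0,0,1],[0,0,0,0,0,0,1],[0,0,0,0,0,0,1]]';python3 to.py 422.3 167.7 4 -1.604
```

```text
t: 33.33
ee_pos: [422.4, 168.0, 4.7]
orientation: [-3.141, 0.055, -0.0]
ft_force: [0.3, 0.7, -1.6]
width: 35.9
grasp_force: 30.0
pos [422.4 168.    4.7] closing ang -1.606 tilt [0.0001 0.0001] t 33.33 w 35.9 F [ 0.3  0.7 -1.6]
shift [-0.1  0.3  0.7] dz turn -0.002
```

Now lower the last 1 mm, release, lift, and back off to the robot's left to clear the view.

```bash
python3 -m handwheel '[[0,0,1,0,0,0,1],[0,0,0,0,0,0,1],[0,0,0,0,0,0,0.4],[0,0,0,0,0,0,0],[0,0,0,0,0,0,0],[0,0,-20,0,0,0,0],[0,0,-50,0,0,0,0],[0,0,-60,0,0,0,0],[0,0,-60,0,0,0,0],[0,0,0,0,0,0,0]]'; python3 -m handwheel '[[-15,-50,0,0,0,0,0],[-15,-50,0,0,0,0,0],[-15,-50,0,0,0,0,0],[-15,-50,0,0,0,0,0],[-15,-50,0,0,0,0,0],[-15,-50,0,0,0,0,0],[0,0,0,0,0,0,0],[0,0,0,0,0,0,0]]'
python3 - <<'E'
from h import *
T=grab('top');S=grab('side')
for n,X in [('plug top',(422.3,167.7,52)),('plugb',(422.3,167.7,30)),('chock',(651.7,-150.6,30)),('jack',(536.5,8.8,46)),('bowl',(531.8,-146.6,60)),('foot',(542.2,163.7,12))]: print(n,proj(T,X).round(1),proj(S,X).round(1))
f=lambda a,x,y,w,h,k:cv2.resize(a[y:y+h,x:x+w],None,fx=k,fy=k,interpolation=cv2.INTER_CUBIC)
cv2.imwrite('pics/g7.png',np.hstack([f(T['frame'],200,100,200,150,2.6),f(T['frame'],220,200,40,60,6.5)]))
cv2.imwrite('pics/g8.png',f(S['frame'],140,150,240,200,3))
h=cv2.cvtColor(T['frame'],cv2.COLOR_BGR2HSV)
for t in(-40,-50):
    s,e,_=comp(h[...,2]<-t,357,177,32);print(s,e[0],onplane(T,*e[0],60)[:2])
E
```

```text
t: 34.58
ee_pos: [425.2, 169.1, 198.1]
orientation: [-3.138, 0.055, -0.014]
ft_force: [-0.4, 0.4, -0.3]
width: 87.6
grasp_force: 0.0
t: 35.58
ee_pos: [342.3, 469.8, 192.1]
orientation: [3.139, -0.054, -0.002]
ft_force: [0.2, 0.1, 0.1]
width: 87.6
grasp_force: 0.0
plug top [229.3 217.5] [281.4 258.2]
plugb [231. 218.] [282.  265.6]
chock [358.3 133.3] [308.8 171. ]
jack [295.  174.3] [297.  206.9]
bowl [356.9 177.2] [339.3 178. ]
foot [236.2 172.4] [249.  246.4]
[ 336  155   43   46 1545] (357.0133361816406, 177.2312774658203) [ 531.81313774 -146.76681568]
[ 336  154   43   47 1597] (356.8932800292969, 177.34544372558594) [ 531.51602859 -146.47282715]
```

View pics/g7.png

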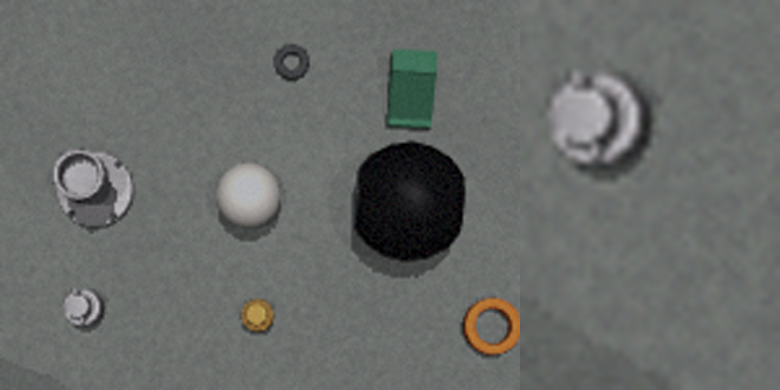

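View pics/g8.png

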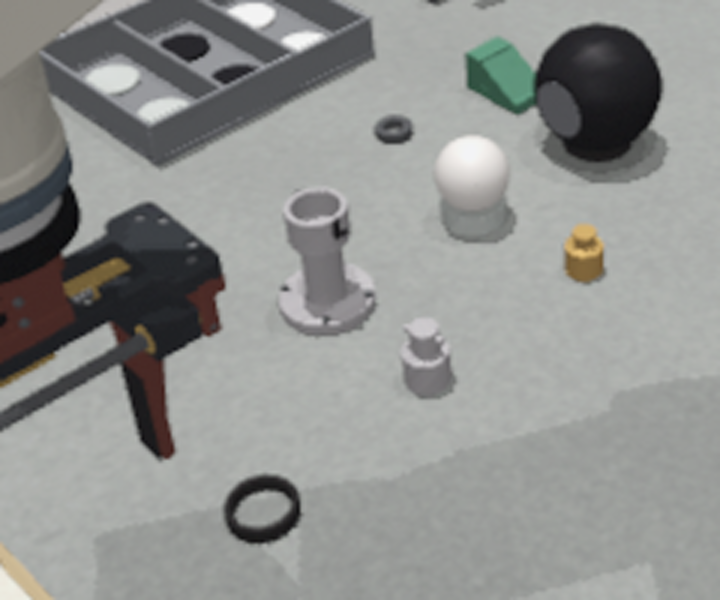

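The top view shows the plug's neck at (229.3,217.3) against a predicted (229.3,217.5). The jack is on the collar at (295,174), the chock is behind the bowl, and the weight and washer have not moved. The side view shows everything upright and the gripper clear.

```bash
python3 -c "
from h import *
print(ctrl.close_job())"
```

```text
the job is handed in; nothing more can be done
None
```

I've handed in the job after about 36 s of the 125 s: collar midway with the jack in its bore, chock behind the bowl, plug in front of the spindle, each within about 1 mm of target by camera or tool position, weight and washer untouched; one picture I viewed was 850 x 500, over the 800-wide limit.

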